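Set the drained wax pan on its base and nest the small one in it

ROBOT

A 6-joint arm with a two-finger parallel gripper is mounted at the origin on the work surface. World frame = base frame: x ahead of the robot, y to its left, z up, the work surface at z = 0. Lengths are in m, angles in rad, forces in N, time in s.
With the tool pointing down it reaches from about 0.15 to 0.775 m from the base axis. Payload 6.1 kg.
Tool frame: the origin (TCP) lies on the centre line of the jaws, within the pads' length; the fingertips stand 19 mm ahead of it and the grasp point (between the pads) is the TCP (finger_overhang is the distance from the TCP to the fingertips, in m); x points along the fingers, y is the direction in which the jaws open and shut, and the axes are right-handed (so a half turn about x gives the same grasp; the last joint's range is limited). The gripper opens to 85 mm and grips with 20 to 120 N. Pads are 22 mm wide; open, the fingers measure 114 mm over their backs; the gripper's body (76 mm by 85 mm) begins 54 mm behind the grasp point. The pads swing forward as they close: fully open they stand 13 mm farther back than shut.
Start: joints at [1.223, 0.126, -0.04, 1.405, 0, 1.571], TCP at [0.179, 0.494, 0.25] pointing down, gripper open.
Joint ranges: [-2.72, 2.72], [-0.95, 1.95], [-1.27, 1.35], [-1.78, 2.02], [-1.46, 1.47], [-3.14, 3.14]. Speed limits (rad/s): [2.39, 2.39, 3.01, 3.14, 3.14, 3.14].

INTERFACE

Orientations are given as a unit quaternion [x, y, z, w].
In Python, from rig import read_state, capture, get_calibration, finish_job, look_for, masks_of, landmark_of, finger_overhang gives the robot as it stands. The module is installed in compiled form; this text tells all that it offers.
- The arm moves only by the tool send_rows, never from a script. Its argument "steps" is a list of rows, each a list of 3 entries, a list of its own where there are three numbers: the shift along the tool's x, y, z in mm, then the turn about the tool's x in degrees, then the opening, from -1 (shut) to 1 (fully open), so that 0 is half open. In form: [[[dx, dy, dz], turn, grip], ...]. A call has 1 to 20 rows; each row is the pose to reach, as a shift and turn from the pose commanded when the call began, along the tool's axes at that moment; what a row does not reach only later rows make up. A row lasts 1/8 s, in which the tool goes at most 62.5 mm and 10.7 degrees, less where a joint would pass 70% of its speed; a pose out of reach is approached as far as the arm can. A call with a gripper value outside its range is refused whole. The fingers move at their own pace and stop on an object; "newtons" is the grip in N (left out, the last holds). Time passes only in rows, so rows that repeat a pose let the fingers close. It gives the time, the measured TCP pose, the force and the opening at its end, in the units of the state.
- read_state(): the state, without advancing time (a new reading comes with each control period).
- capture(name): name is "scene" or "top" or "wrist"; returns (picture, depth): 384x512x3 uint8, blue, green, red; 384x512 float32, m along the optical axis (not along the pixel's ray), 0 where there is no reading.
- get_calibration(name): a dict with "mtx" (3x3 intrinsics, pixels), "origin" and "rotation" of the camera in the world. Camera axes: x right, y down, z forward; pixel columns grow to the right and rows downward; lengths in m; the calibration is good to about 2 mm. A picture is of the moment at which its call begins: read the wrist's pose just before it. get_calibration takes no time and is no camera call; for the wrist camera it gives the pose at the moment of the call.
- finish_job(): hands the job in, once; it reports no verdict.
Trained networks look in the newest picture that a camera, given by its name, has taken for a name from the list of things; names that differ only in an ending like _2 or _b are one class to them, and where a whole thing is asked for, a point or a joint stands for the part that bears it (a point fixed in the world has none). Each returns a list of dicts, best first, with "conf" (0 to 1); they miss things now and then, are a little off and sometimes report something else, mostly with a low value. They report only what shows in the picture. A call takes as long as a camera call.
- look_for(camera, name): "centre" ([x, y, z] in m, in the coordinates of the camera as it stood for that picture, good to about 4 mm: the middle of the surface that is visible of it).
- masks_of(camera, name): "pixels" (384x512 bool, what is visible of it).
- landmark_of(camera, name): "centre" ([x, y, z] in m, in the coordinates of the camera as it stood for that picture, good to about 4 mm: a listed point, or the origin of a listed thing).
The state is a dict: "time_s": time; "joints": joint angles; "dq": joint speeds; "tau": joint torques, N m; "ee_pos": TCP position; "ee_rot": TCP orientation; "contact_force": force on the tool from outside, world axes, zero at the start; "ft_torque": the same for the moment, N m; "gripper_width": finger opening in m.
Only numpy, scipy, OpenCV 4.12 (cv2) and the standard library are available. Lean on these libraries where they do the work, as an engineer would, in place of code of your own. Each camera call takes 0.05 s, during which the arm holds its last target.

TASK

The large steel pan was left standing on its long edge to drain. Tip it over onto its base with a light push, without lifting it off the bench, then put the small pan down gently inside it, flat on its floor and with the two handles at opposite ends so that they clear each other. Leave everything else where it stands and let go.

Things in the scene. Friction and masses are not known exactly. Their poses are not given: they have to be found in the camera images.
- large_center (a point): Large open rectangular steel pan, walls and floor 3 mm, outside 166 long x 116 wide x 45 mm deep, 0.35 kg. Point: its middle, 22.5 mm from the underside. Axes: x along its length to its handle end, y across, z from underside out of the mouth. At the start it stands on a long side wall, 116 mm high, 45 mm thick: y up, x roughly to the robot's left, mouth facing away from the robot, underside towards it.
- large_edge (a point): Middle of the large pan's rim on its +y long side, at the start the top edge on the mouth side, 116 mm above the bench. The centre of mass is about 15 mm from the underside: pushed here some 30 mm towards the underside (about 0.5 N), the pan passes its balance point and falls onto its base by itself. Pushed the other way it falls mouth down.
- large_handle (a point): Middle of the large pan's handle: a black bar 75 mm long, 16 x 16 mm thick, in the middle of the +x end wall, rising outward at 35 degrees from near the rim. In the pan's axes it lies 114 mm from the pan's middle in x, 0 in y, and 62.5 mm above the underside in z. Axes parallel to the pan's.
- small_center (a point): Small open rectangular steel pan, walls and floor 3 mm, outside 140 long x 90 wide x 56 mm deep, 0.16 kg, at the start on its base. Point: its middle, 28 mm above the underside. Axes: x along its length, handle at the -x end (at first roughly towards the robot), y across, z out of the mouth. It fits in the large pan with 10 mm to spare on each side; with both handles at one end they foul.
- small_handle (a point): Middle of the small pan's handle, to be gripped from above: a black bar 75 mm long, 16 mm wide and thick, rising outward at 20 degrees from the rim. In the pan's axes 105 mm from the pan's middle towards -x, 0 in y, 66 mm above the pan's underside. Axes parallel to the pan's. Nested, the underside rests on the 3 mm floor and the handle passes over the large pan's rim.
- jar: Bystander, not to be disturbed: small closed amber glass jar, 52 mm across, 85 mm tall. Origin at the centre of its underside.
- bottle: Bystander, not to be disturbed: closed amber glass reagent bottle, 68 mm across, 150 mm tall. Origin at the centre of its underside.
- beaker: Bystander, not to be disturbed: open glass beaker, 70 mm across, 85 mm tall. Origin at the centre of its underside.
- slide_box: Bystander, not to be disturbed: closed grey plastic slide box, 85 x 130 x 34 mm. Origin at the centre of its underside.
- block_tray: Bystander, not to be disturbed: low white plastic tray of wax blocks, 130 x 90 x 22 mm. Origin at the centre of its underside.
- brush: Bystander, not to be disturbed: wooden-handled brush lying flat, 180 mm long. Origin at the centre of its underside.
- clamp: Bystander, not to be disturbed: metal specimen clamp block, 60 x 60 x 55 mm. Origin at the centre of its underside.

How it is judged:
By the outcome, as a careful person would: the job done as asked, in the order asked, and still so for the second after the job is handed in, with the robot touching nothing.
It also fails if it takes over 58 s, if anything falls off the work surface, if the arm or the gripper's body presses on something with over 40 N, if the wrist force passes 120 N, or if a joint passes its speed limit or range.

## Working session

There is one attempt and no reset: what is moved stays moved. The work goes in short steps, Python scripts to look and compute and a tool call to move; the robot and the scene stay as the last step left them, time stands still between calls to the robot, and variables do not carry over. Pictures are saved under pics/ and viewed, and the job is handed in when it is done.

Besides the shell and the picture viewer there is one more tool, called after "Request:" as name(argument=value, ...) on one line, values as JSON. send_rows: Moves the arm, as the interface text tells. Its arguments: {"type":"object","properties":{"steps":{"type":"array"},"newtons":{"type":"number"}},"required":["steps"]}

```bash
mkdir -p pics; cat > h.py <<'E'
import numpy as np, cv2
from rig import *
from scipy.spatial.transform import Rotation as R
def cal(n):
    c=get_calibration(n); return np.array(c['mtx']),np.array(c['origin']),np.array(c['rotation'])
def w(n,p):
    K,o,r=cal(n); return r@np.array(p)+o
def proj(n,P):
    K,o,r=cal(n); q=r.T@(np.array(P)-o); q=K@q; return q[:2]/q[2]
def cloud(n,d,m=None):
    K,o,r=cal(n); v,u=np.nonzero((d>0) if m is None else (d>0)&m); z=d[v,u]
    p=np.stack([(u-K[0,2])/K[0,0]*z,(v-K[1,2])/K[1,1]*z,z],1); return p@r.T+o
E
cat > a.py <<'E'
from h import *
s=read_state(); print(s)
for n in ['scene','top']:
    im,d=capture(n); cv2.imwrite(f'pics/{n}0.png',im); np.save(f'{n}0.npy',d)
    for t in ['large_center','large_edge','large_handle','small_center','small_handle']:
        print(n,t,[(np.round(w(n,x['centre']),3).tolist(),round(x['conf'],2)) for x in landmark_of(n,t)][:2])
    if n=='top':
        for t in ['jar','bottle','beaker','slide_box','block_tray','brush','clamp']:
            print(n,t,[(np.round(w(n,x['centre']),3).tolist(),round(x['conf'],2)) for x in landmark_of(n,t)][:2])
E
python3 a.py
```

```text
{'time_s': 0.0, 'joints': array([ 1.22299411e+00,  1.26351183e-01, -4.06030045e-02,  1.40540126e+00,
       -1.77844339e-05,  1.57079410e+00]), 'dq': array([ 8.85664342e-04,  2.24681410e-05,  6.83290819e-04,  3.27746774e-05,
       -5.03480378e-04, -6.65365313e-04]), 'tau': array([ 1.40913118e-03, -4.35910714e+01,  3.52925313e+01,  1.74000120e-02,
        1.93197206e-04,  9.30674162e-06]), 'ee_pos': array([0.17881234, 0.49320677, 0.24954586]), 'ee_rot': array([ 0.12180298,  0.69653079, -0.12289099,  0.69635242]), 'contact_force': array([0.30475292, 0.90229108, 1.19888443]), 'ft_torque': array([ 0.00097   , -0.02819874,  0.02527469]), 'gripper_width': 0.08515183607879341}Traceback (most recent call last):
  File "a.py", line 6, in <module>
    print(n,t,[(np.round(w(n,x['centre']),3).tolist(),round(x['conf'],2)) for x in landmark_of(n,t)][:2])
                         ~^^^^^^^^^^^^^^^
  File "h.py", line 7, in w
    K,o,r=cal(n); return r@np.array(p)+o
                         ~^~~~~~~~~~~~
ValueError: matmul: Input operand 1 has a mismatch in its core dimension 0, with gufunc signature (n?,k),(k,m?)->(n?,m?) (size 3 is different from 4)
```

```bash
sed -i "s/np.array(c\['rotation'\])/R.from_quat(c['rotation']).as_matrix()/" h.py; sed -i 's/print(s)/print(R.from_quat(s["ee_rot"]).as_matrix().round(3))/' a.py; python3 a.py; python3 -c "
from h import *
for n in ['scene','top','wrist']: print(cal(n))"
```

```text
[[-0.     0.341  0.94 ]
 [-0.001  0.94  -0.341]
 [-1.    -0.001  0.   ]]
scene large_center [([0.592, 0.206, 0.054], 0.69)]
scene large_edge [([0.611, 0.198, 0.112], 0.76)]
scene large_handle [([0.649, 0.309, 0.057], 0.96)]
scene small_center [([0.561, -0.237, 0.027], 0.87)]
scene small_handle [([0.457, -0.218, 0.065], 0.62), ([0.787, -0.186, -0.002], 0.59)]
top large_center [([0.584, 0.209, 0.056], 0.62)]
top large_edge []
top large_handle [([0.644, 0.312, 0.059], 0.87)]
top small_center [([0.558, -0.236, 0.025], 0.84)]
top small_handle [([0.455, -0.217, 0.062], 0.7)]
top jar [([0.737, 0.034, -0.001], 0.68)]
top bottle [([0.797, -0.059, -0.0], 0.8)]
top beaker [([0.796, 0.104, -0.002], 0.8)]
top slide_box [([0.788, -0.189, -0.003], 0.97)]
top block_tray [([0.403, 0.002, -0.004], 0.81)]
top brush [([0.467, 0.535, -0.003], 0.89)]
top clamp [([0.438, -0.512, 0.0], 0.59)]
(array([[466.1495054 ,   0.        , 245.65133095],
       [  0.        , 466.1495054 , 188.68509487],
       [  0.        ,   0.        ,   1.        ]]), array([ 1.57088182, -0.09194313,  1.2302043 ]), array([[ 0.103
[... 176 characters left out ...]
85545],
       [  0.        , 416.69732097, 191.33107568],
       [  0.        ,   0.        ,   1.        ]]), array([ 3.70225197e-01, -8.17468361e-04,  1.40326769e+00]), array([[ 0.00582957, -0.98604729,  0.16636333],
       [-0.99994635, -0.00432358,  0.00941316],
       [-0.00856254, -0.16640928, -0.98601959]]))
(array([[288.57676375,   0.        , 253.63834338],
       [  0.        , 288.57676375, 189.83945674],
       [  0.        ,   0.        ,   1.        ]]), array([0.10434766, 0.52155339, 0.37489307]), array([[ 3.40339777e-01,  8.93475960e-01,  2.93035058e-01],
       [ 9.40302517e-01, -3.23353904e-01, -1.06176407e-01],
       [-1.12037640e-04,  3.11677657e-01, -9.50187889e-01]]))
```

View pics/scene0.png

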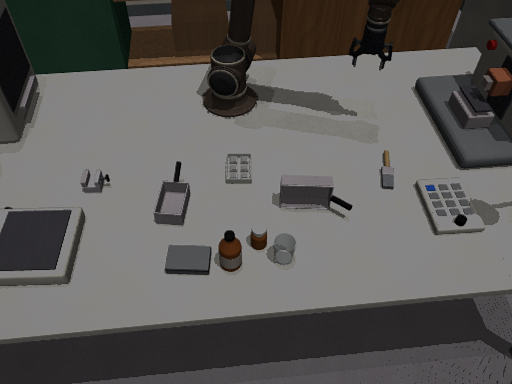

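View pics/top0.png

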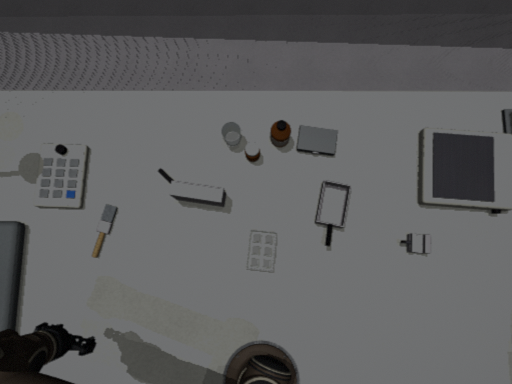

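```bash
cat > b.py <<'E'
from h import *
for n in ['top','scene']:
    d=np.load(n+'0.npy'); P=cloud(n,d)
    b=P[(P[:,2]>0.105)&(P[:,2]<.13)&(abs(P[:,0]-.59)<.08)&(abs(P[:,1]-.2)<.14)]
    r=cv2.minAreaRect((b[:,:2]*1000).astype(np.float32)); print(n,'top wall',len(b),r,np.median(b[:,2]))
    q=P[(P[:,2]>0.045)&(P[:,2]<.07)&(abs(P[:,0]-.56)<.075)&(abs(P[:,1]+.237)<.07)]
    print(n,'small rim',len(q),cv2.minAreaRect((q[:,:2]*1000).astype(np.float32)),np.median(q[:,2]))
    q=P[(P[:,2]>0.05)&(P[:,2]<.11)&(abs(P[:,0]-.44)<.045)&(abs(P[:,1]+.22)<.05)]
    print(n,'small hd',len(q),cv2.minAreaRect((q[:,:2]*1000).astype(np.float32)),q[:,2].min(),q[:,2].max())
    q=P[(P[:,2]>0.01)&(abs(P[:,0]-.65)<.07)&(abs(P[:,1]-.32)<.032)]
    print(n,'large hd',len(q),cv2.minAreaRect((q[:,:2]*1000).astype(np.float32)),np.median(q[:,2]),q[:,2].max())
E
python3 b.py
```

```text
top top wall 784 ((587.781494140625, 207.99293518066406), (166.46298217773438, 46.513858795166016), 81.6427001953125) 0.11488228324427652
top small rim 212 ((558.5133056640625, -232.9075927734375), (92.0402603149414, 146.37832641601562), 79.17858123779297) 0.05530531225632529
top small hd 112 ((459.9711608886719, -215.41024780273438), (33.02082061767578, 78.24221801757812), 58.88475799560547) 0.05197794661075439 0.08768766585540444
top large hd 96 ((630.4739990234375, 308.1286926269531), (100.92630767822266, 26.069551467895508), 33.72459030151367) 0.06496442459333573 0.1166293578840869
scene top wall 575 ((592.144287109375, 204.81271362304688), (166.63516235351562, 51.44384765625), 81.66516876220703) 0.11521467352418036
scene small rim 249 ((560.0025634765625, -236.7458953857422), (93.22343444824219, 154.88436889648438), 79.03960418701172) 0.053957704021293074
scene small hd 86 ((454.9818420410156, -213.7985076904297), (16.578420639038086, 60.78553771972656), 77.92457580566406) 0.059266683913491214 0.08564942545971155
scene large hd 131 ((635.6465454101562, 303.8351135253906), (101.96549224853516, 29.469970703125), 32.0183219909668) 0.0628059555521252 0.1140155006067356
```

Request:
send_rows(steps=[[[0,-10,48],-2,0],[[0,-21,97],-4,0],[[0,-32,146],-6,0],[[0,-43,200],-8,0],[[0,-54,250],-10,0],[[0,-65,300],-11.6,0],[[0,-75,350],-11.6,0],[[0,-86,400],-11.6,0],[[0,-97,450],-11.6,0],[[0,-107,500],-11.6,0],[[0,-117,545],-11.6,0],[[0,-117,545],-11.6,0],[[0,-117,545],-11.6,0]])

```text
time_s: 2.68
ee_pos: [0.6512, 0.1978, 0.2499]
ee_rot: [0.051, 0.706, -0.051, 0.705]
contact_force: [-0.1, 0.4, 0.6]
gripper_width: 0.0426
```

Request:
send_rows(steps=[[[35,0,0],0,0],[[70,0,0],0,0],[[105,0,0],0,0],[[130,0,0],0,0],[[140,0,0],0,0],[[140,0,0],0,0],[[140,0,0],0,0]])

```text
time_s: 3.55
ee_pos: [0.6519, 0.1983, 0.112]
ee_rot: [0.051, 0.705, -0.051, 0.706]
contact_force: [0.1, 0.1, -0.5]
gripper_width: 0.0425
```

```bash
python3 -c "
from h import *
s=read_state();print(s['ee_pos'],R.from_quat(s['ee_rot']).as_matrix().round(3))
im,d=capture('scene');cv2.imwrite('pics/s1.png',cv2.resize(im[100:270,200:420],None,fx=3,fy=3))
im,d=capture('wrist');cv2.imwrite('pics/w1.png',im)
"
```

```text
[0.65190142 0.19833174 0.11195414] [[ 0.002  0.144  0.99 ]
 [ 0.001  0.99  -0.144]
 [-1.     0.001  0.002]]
```

View pics/s1.png

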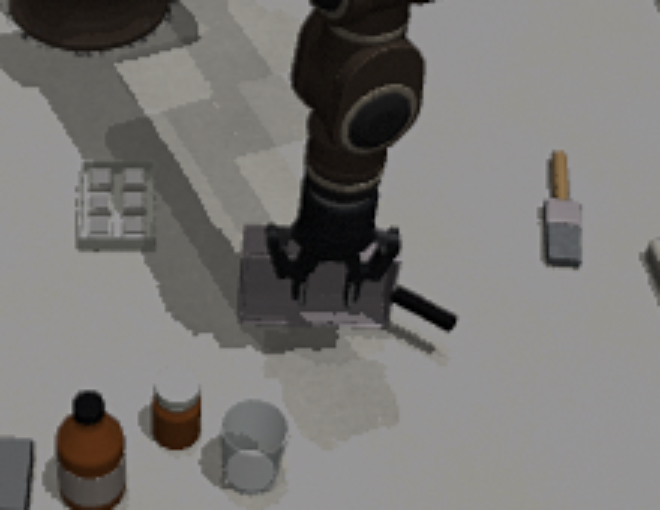

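View pics/w1.png

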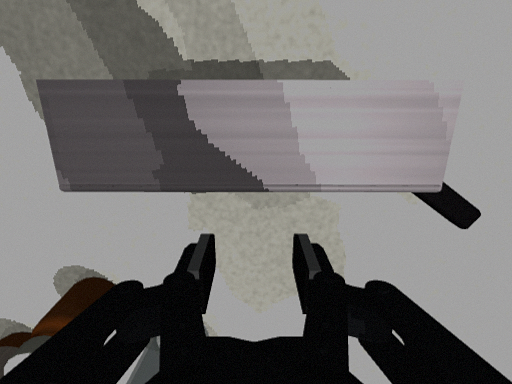

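Request:
send_rows(steps=[[[0,0,-10],0,0],[[0,0,-18],0,0],[[0,0,-22],0,0],[[0,0,-25],0,0],[[0,0,-28],0,0],[[0,0,-31],0,0],[[0,0,-34],0,0],[[0,0,-37],0,0],[[0,0,-40],0,0],[[0,0,-43],0,0],[[0,0,-46],0,0],[[0,0,-49],0,0],[[0,0,-52],0,0]])

```text
time_s: 5.28
ee_pos: [0.5997, 0.2054, 0.1103]
ee_rot: [0.051, 0.705, -0.051, 0.705]
contact_force: [-0.4, -0.4, 0.9]
gripper_width: 0.043
```

```bash
python3 -c "
from h import *
s=read_state();print(s['ee_pos'],s['contact_force'])
im,d=capture('wrist');cv2.imwrite('pics/w2.png',im)
"
```

```text
[0.59973205 0.20537136 0.11027342] [-0.42661765 -0.39262264  0.86310634]
```

View pics/w2.png

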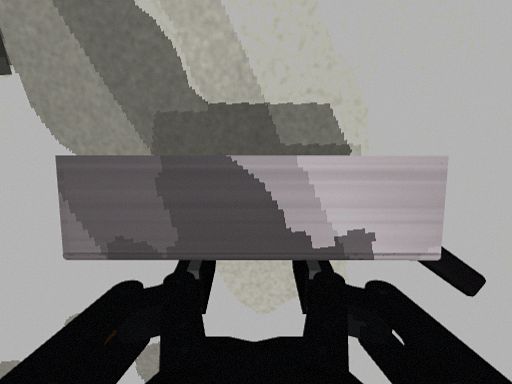

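Request:
send_rows(steps=[[[0,0,-3],0,0],[[0,0,-6],0,0],[[0,0,-9],0,0],[[0,0,-12],0,0],[[0,0,-15],0,0]])

```text
time_s: 5.95
ee_pos: [0.5849, 0.2075, 0.1103]
ee_rot: [0.051, 0.705, -0.051, 0.705]
contact_force: [-0.7, -0.1, -0.7]
gripper_width: 0.0426
```

```bash
python3 -c "
from h import *
s=read_state();print(s['ee_pos'],s['contact_force'])
im,d=capture('wrist');cv2.imwrite('pics/w3.png',im)
P=cloud('wrist',d,np.pad(np.ones((384,40),bool),((0,0),(236,236))))
e=np.array([.99,-.144]);t=(P[:,:2]-[.59,.2065])@e
for a in np.arange(-.1,.05,.01):
  m=(t>a)&(t<a+.01); print(round(a,3),m.sum(),P[m,2].max().round(3) if m.any() else '')
"
```

```text
[0.58489242 0.20753868 0.11028241] [-0.69763493 -0.07654664 -0.72136949]
-0.1 564 0.006
-0.09 554 0.007
-0.08 518 0.006
-0.07 517 0.006
-0.06 518 0.006
-0.05 478 0.006
-0.04 481 0.006
-0.03 873 0.049
-0.02 1788 0.182
-0.01 445 0.003
-0.0 431 0.003
0.01 426 0.003
0.02 407 0.003
0.03 397 0.003
0.04 388 0.003
0.05 378 0.002
```

View pics/w3.png

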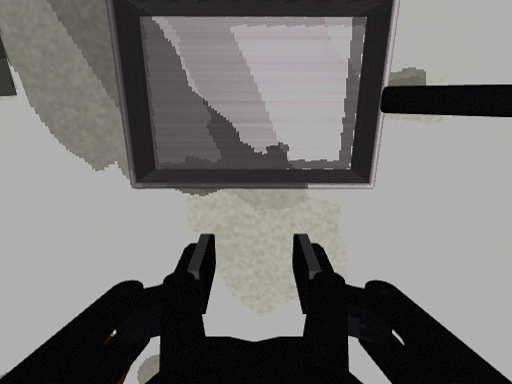

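```bash
python3 -c "
from h import *
s=read_state();print(np.degrees(s['joints']))
print(np.degrees([-2.72, 2.72]))
for y,o in [('large_center',0),('large_handle',0)]:
  capture('wrist'); print(y,[(w('wrist',x['centre']).round(3),x['conf']) for x in landmark_of('wrist',y)])
"
```

```text
[ 1.95464224e+01  1.92976704e+01 -4.60679187e+00  6.61120605e+01
  3.39471274e-03  2.78649077e+01]
[-155.84452028  155.84452028]
large_center [(array([0.507, 0.217, 0.022]), 0.98)]
large_handle [(array([0.524, 0.329, 0.065]), 0.67)]
```

Request:
send_rows(steps=[[[-45,0,0],0,0],[[-90,0,0],0,0],[[-130,0,0],0,0],[[-130,-45,-7],0,0],[[-130,-95,-15],0.5,0],[[-130,-145,-22],1,0],[[-130,-195,-30],1.5,0],[[-130,-245,-38],2,0],[[-130,-295,-45],2.6,0],[[-130,-345,-53],2.6,0],[[-130,-395,-60],2.6,0],[[-130,-437,-67],2.6,0],[[-130,-437,-67],2.6,0],[[-130,-437,-67],2.6,0]])

```text
time_s: 7.95
ee_pos: [0.4556, -0.2152, 0.2404]
ee_rot: [0.068, 0.704, -0.067, 0.704]
contact_force: [-0.3, -0.6, -0.6]
gripper_width: 0.043
```

```bash
cat > c.py <<'E'
from h import *
s=read_state();M=R.from_quat(s['ee_rot']).as_matrix();print(s['ee_pos'],M.round(3))
for n in ['wrist','top']:
    im,d=capture(n);cv2.imwrite(f'pics/{n}4.png',im); P=cloud(n,d); np.save(n+'4.npy',d)
    for y in ['small_center','small_handle','large_center','large_handle','large_edge']:
        print(n,y,[(w(n,x['centre']).round(3),round(x['conf'],2)) for x in landmark_of(n,y)][:2])
    q=P[(P[:,2]>0.045)&(P[:,2]<.064)&(abs(P[:,0]-.56)<.08)&(abs(P[:,1]+.237)<.07)&(P[:,0]>.482)]
    print('small rim',len(q),cv2.minAreaRect((q[:,:2]*1000).astype(np.float32)))
    q=P[(P[:,2]>0.06)&(P[:,2]<.11)&(abs(P[:,0]-.44)<.06)&(abs(P[:,1]+.22)<.04)]
    print('small hd',len(q),cv2.minAreaRect((q[:,:2]*1000).astype(np.float32)),q[:,2].max())
    q=P[(P[:,2]>0.035)&(P[:,2]<.055)&(abs(P[:,0]-.51)<.08)&(abs(P[:,1]-.21)<.1)]
    if len(q): print('large rim',len(q),cv2.minAreaRect((q[:,:2]*1000).astype(np.float32)))
E
python3 c.py
```

```text
[ 0.45556721 -0.21518019  0.2403522 ] [[ 0.     0.19   0.982]
 [ 0.     0.982 -0.19 ]
 [-1.     0.     0.   ]]
wrist small_center [(array([ 0.566, -0.231,  0.029]), 0.7)]
wrist small_handle [(array([ 0.46 , -0.21 ,  0.068]), 0.95)]
wrist large_center []
wrist large_handle []
wrist large_edge []
small rim 1843 ((555.736083984375, -233.21975708007812), (91.38966369628906, 153.01739501953125), 78.7161636352539)
small hd 968 ((458.79095458984375, -213.6019744873047), (15.747364044189453, 73.49010467529297), 78.45317077636719) 0.08690052141471916
top small_center [(array([ 0.559, -0.233,  0.024]), 0.63)]
top small_handle [(array([ 0.453, -0.214,  0.061]), 0.89)]
top large_center [(array([0.501, 0.222, 0.019]), 0.8), (array([0.451, 0.223, 0.041]), 0.71)]
top large_handle [(array([0.525, 0.329, 0.061]), 0.8), (array([ 0.795,  0.104, -0.005]), 0.56)]
top large_edge []
small rim 152 ((561.248779296875, -234.23753356933594), (91.85723876953125, 141.5281219482422), 78.68033599853516)
small hd 65 ((440.4961853027344, -209.69879150390625), (15.879532814025879, 39.62303924560547), 78.69391632080078) 0.08954038571464684
large rim 255 ((506.8250427246094, 223.63507080078125), (175.68634033203125, 117.4777603149414), 81.55571746826172)
```

View pics/wrist4.png

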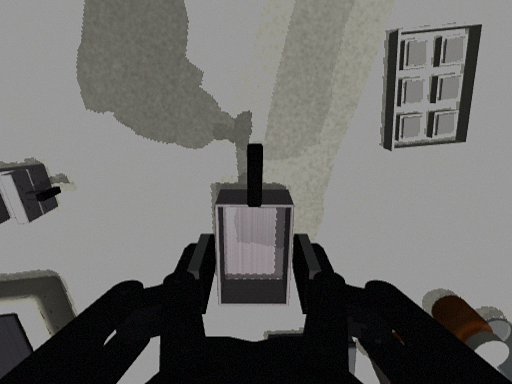

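View pics/top4.png

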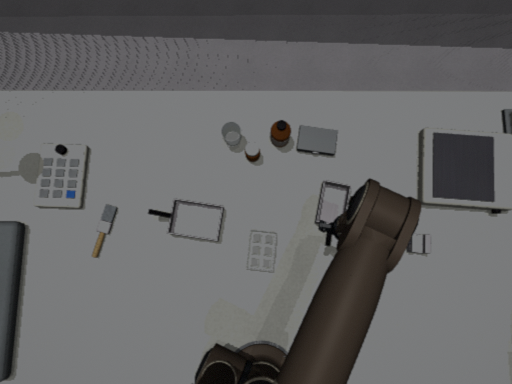

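Request:
send_rows(steps=[[[45,0,0],0,0],[[90,0,0],0,0],[[130,0,0],0,0],[[155,0,0],0.4,0],[[171,0,0],0.4,0],[[171,0,0],0.4,0],[[171,0,0],0.4,-0.4],[[171,0,0],0.4,-1],[[171,0,0],0.4,-1],[[171,0,0],0.4,-1],[[171,0,0],0.4,-1],[[171,0,0],0.4,-1]], newtons=90)

```text
time_s: 10.05
ee_pos: [0.4563, -0.2155, 0.0708]
ee_rot: [0.069, 0.703, -0.07, 0.704]
contact_force: [-0.3, 1.0, 6.0]
gripper_width: 0.0145
```

```bash
python3 -c "
from h import *
im,d=capture('wrist');cv2.imwrite('pics/w5.png',im)
"
```

```text
(no output)
```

View pics/w5.png

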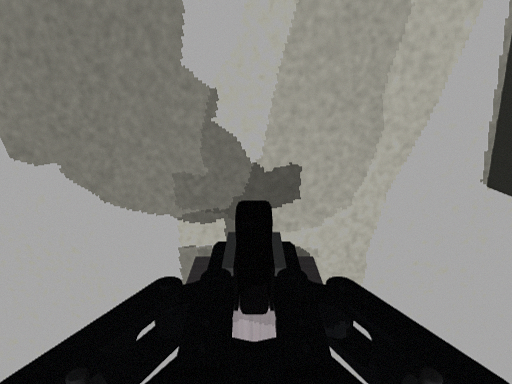

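Request:
send_rows(steps=[[[-5,0,0],0,-1],[[-12,0,0],0,-1],[[-22,0,0],0,-1],[[-37,0,0],0,-1],[[-57,0,0],0,-1],[[-80,0,0],0,-1],[[-105,0,0],0,-1],[[-120,0,0],0,-1],[[-130,0,0],0,-1],[[-130,0,0],0,-1]])

```text
time_s: 11.35
ee_pos: [0.4558, -0.2153, 0.1997]
ee_rot: [0.07, 0.703, -0.07, 0.704]
contact_force: [-0.2, 0.5, -2.0]
gripper_width: 0.0143
```

```bash
cat > d.py <<'E'
from h import *
import sys
k=sys.argv[1]
s=read_state();M=R.from_quat(s['ee_rot']).as_matrix();print(s['ee_pos'],M.round(3),s['contact_force'],s['gripper_width'])
for n in ['wrist','top','scene']:
    im,d=capture(n);cv2.imwrite(f'pics/{n}{k}.png',im if n=='wrist' else cv2.resize(im[100:300,100:400],None,fx=2.6,fy=2.6)); np.save(n+k+'.npy',d)
    for y in ['small_center','small_handle','large_center','large_handle']:
        print(n,y,[(w(n,x['centre']).round(3),round(x['conf'],2)) for x in landmark_of(n,y)][:2])
E
python3 d.py 6
```

```text
[ 0.45575236 -0.21529375  0.19971844] [[ 0.001  0.196  0.981]
 [-0.     0.981 -0.196]
 [-1.    -0.     0.001]] [-0.24227526  0.46131904 -2.01310923] 0.014262870146992663
wrist small_center []
wrist small_handle [(array([ 0.458, -0.212,  0.195]), 0.57)]
wrist large_center []
wrist large_handle []
top small_center [(array([ 0.557, -0.235,  0.152]), 0.7)]
top small_handle [(array([ 0.452, -0.215,  0.191]), 0.72)]
top large_center [(array([0.502, 0.223, 0.02 ]), 0.83), (array([ 0.47 ,  0.534, -0.002]), 0.3)]
top large_handle [(array([0.525, 0.333, 0.062]), 0.6)]
scene small_center [(array([ 0.561, -0.236,  0.152]), 0.62)]
scene small_handle [(array([ 0.456, -0.215,  0.196]), 0.88)]
scene large_center [(array([0.512, 0.215, 0.017]), 0.94)]
scene large_handle [(array([0.529, 0.327, 0.062]), 0.56)]
```

View pics/scene6.png

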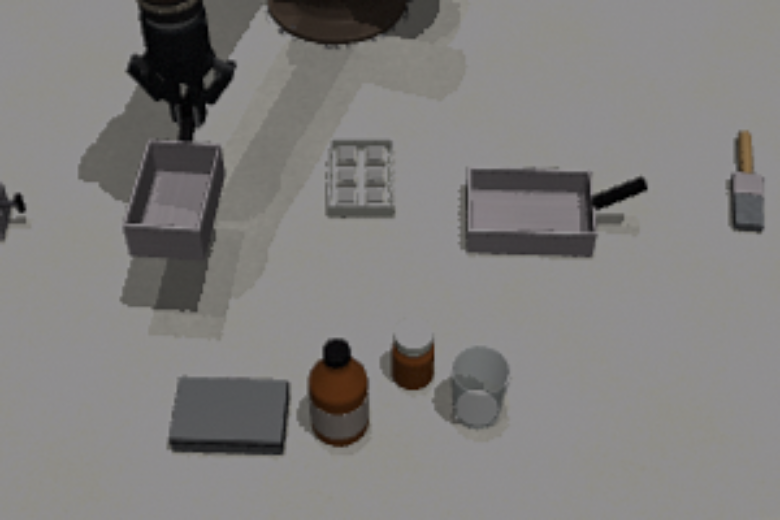

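View pics/wrist6.png

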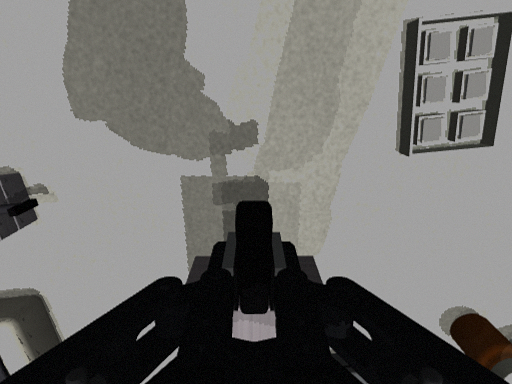

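```bash
cat > e.py <<'E'
from h import *
import sys
k=sys.argv[1]
def ext(P,yaw,c,zr,box):
    ex=np.array([np.cos(yaw),np.sin(yaw)]);ey=np.array([-ex[1],ex[0]])
    q=P[(P[:,2]>zr[0])&(P[:,2]<zr[1])]
    a=(q[:,:2]-c)@ex;b=(q[:,:2]-c)@ey
    m=(abs(a)<box[0]+.012)&(abs(b)<box[1]+.012); a,b,z=a[m],b[m],q[m,2]
    s=(abs(a)<box[0]*.8)
    t=(abs(b)<box[1]*.8)&(abs(b)>.014)
    return len(a),np.percentile(a[t],[1,99]).round(4),np.percentile(b[s],[1,99]).round(4)
for n in ['top','scene']:
    P=cloud(n,np.load(n+k+'.npy'))
    q=P[(P[:,2]>.035)&(P[:,2]<.055)&(abs(P[:,0]-.506)<.09)&(P[:,1]>.12)&(P[:,1]<.28)]
    print(n,'large rect',cv2.minAreaRect((q[:,:2]*1000).astype(np.float32)))
    print(n,'large',ext(P,np.radians(81.6),[.506,.219],(.036,.056),(.083,.058)))
    q=P[(P[:,2]>.15)&(P[:,2]<.21)&(P[:,0]>.48)&(P[:,0]<.65)&(abs(P[:,1]+.235)<.08)]
    for lo in (.478,.5,.6,.62):
        g=q[(q[:,0]>lo)&(q[:,0]<lo+.02)]; print('  rim z',lo,np.percentile(g[:,2],[90,98]).round(4))
    g=q[q[:,2]>.17]; print(n,'small rect',cv2.minAreaRect((g[:,:2]*1000).astype(np.float32)))
E
python3 e.py 6
```

```text
top large rect ((505.36376953125, 212.019287109375), (151.9151153564453, 117.85948181152344), 81.64713287353516)
top large (252, array([-0.0825,  0.084 ]), array([-0.0589,  0.0585]))
  rim z 0.478 [0.1854 0.187 ]
  rim z 0.5 [0.1856 0.1874]
  rim z 0.6 [0.1838 0.1855]
  rim z 0.62 [0.184  0.1859]
top small rect ((559.02685546875, -233.4974365234375), (91.68034362792969, 142.98875427246094), 78.19642639160156)
scene large rect ((509.9171447753906, 212.30599975585938), (154.89598083496094, 125.92906188964844), 81.41119384765625)
scene large (311, array([-0.0835,  0.0928]), array([-0.0664,  0.0562]))
  rim z 0.478 [0.1892 0.1945]
  rim z 0.5 [0.1838 0.1864]
  rim z 0.6 [0.1848 0.1859]
  rim z 0.62 [0.183  0.1856]
scene small rect ((558.1362915039062, -236.09457397460938), (92.73341369628906, 159.87371826171875), 79.6137466430664)
```

Request:
send_rows(steps=[[[0,8,-1],-3,-1],[[0,25,-2],-8,-1],[[0,48,-4],-15,-1],[[0,73,-7],-22,-1],[[0,98,-9],-29,-1],[[0,123,-11],-36,-1],[[0,148,-14],-43,-1],[[0,173,-16],-50,-1],[[0,198,-18],-57,-1],[[0,223,-21],-64,-1],[[0,248,-23],-71,-1],[[0,273,-25],-78,-1],[[0,298,-28],-85,-1],[[0,318,-30],-90,-1],[[0,328,-31],-92,-1],[[0,331,-31],-92.9,-1],[[0,331,-31],-92.9,-1],[[0,331,-31],-92.9,-1]])

```text
time_s: 14.35
ee_pos: [0.4901, 0.1149, 0.1993]
ee_rot: [-0.462, 0.536, 0.462, 0.536]
contact_force: [0.3, 0.8, -1.5]
gripper_width: 0.0144
```

```bash
python3 d.py 7; python3 - <<'E'
from h import *
for n in ['top','scene']:
    P=cloud(n,np.load(n+'7.npy'))
    q=P[(P[:,2]>.165)&(P[:,2]<.21)&(abs(P[:,0]-.51)<.09)&(P[:,1]>.14)&(P[:,1]<.32)]
    print(n,len(q),cv2.minAreaRect((q[:,:2]*1000).astype(np.float32)),np.median(q[:,2]))
    for lo in (.15,.17,.24,.27):
        g=q[(q[:,1]>lo)&(q[:,1]<lo+.02)]; print(lo,np.percentile(g[:,2],[80,95]) if len(g) else '')
E
```

```text
[0.49013159 0.11491707 0.19934274] [[ 0.    -0.989  0.148]
 [-0.     0.148  0.989]
 [-1.    -0.    -0.   ]] [ 0.30257488  0.83497464 -1.53896698] 0.014389831725898873
wrist small_center []
wrist small_handle [(array([0.493, 0.118, 0.195]), 0.97)]
wrist large_center []
wrist large_handle []
top small_center []
top small_handle []
top large_center [(array([0.525, 0.33 , 0.062]), 0.66)]
top large_handle [(array([0.528, 0.331, 0.059]), 0.7)]
scene small_center [(array([0.506, 0.22 , 0.155]), 0.57)]
scene small_handle []
scene large_center [(array([0.511, 0.215, 0.019]), 0.6)]
scene large_handle [(array([0.525, 0.33 , 0.06 ]), 0.64)]
top 106 ((504.8564453125, 286.813232421875), (100.35749053955078, 40.95606231689453), 17.00601577758789) 0.18167897097209773
0.15 
0.17 
0.24 [0.18279303 0.18535399]
0.27 [0.18417137 0.18569956]
scene 485 ((506.0202941894531, 216.36224365234375), (151.50152587890625, 100.40131378173828), 83.16195678710938) 0.17708333043298152
0.15 [0.18401636 0.18739749]
0.17 [0.18046593 0.18394508]
0.24 [0.18095939 0.18360621]
0.27 [0.18454759 0.18631968]
```

View pics/top7.png

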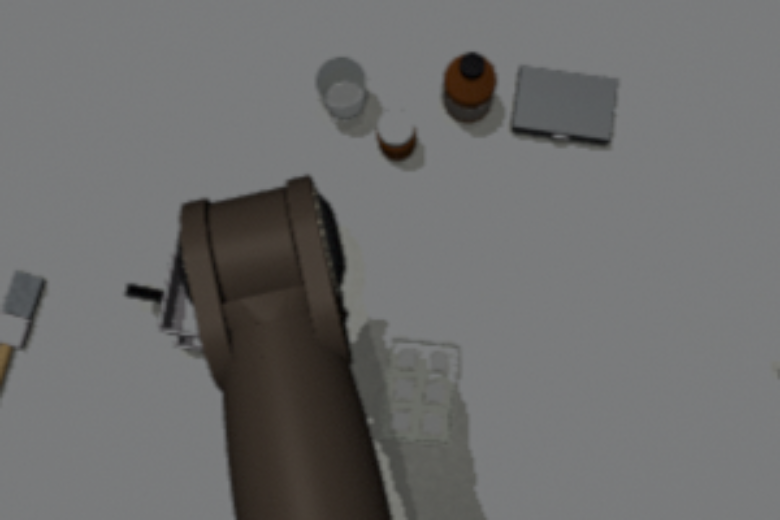

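View pics/scene7.png

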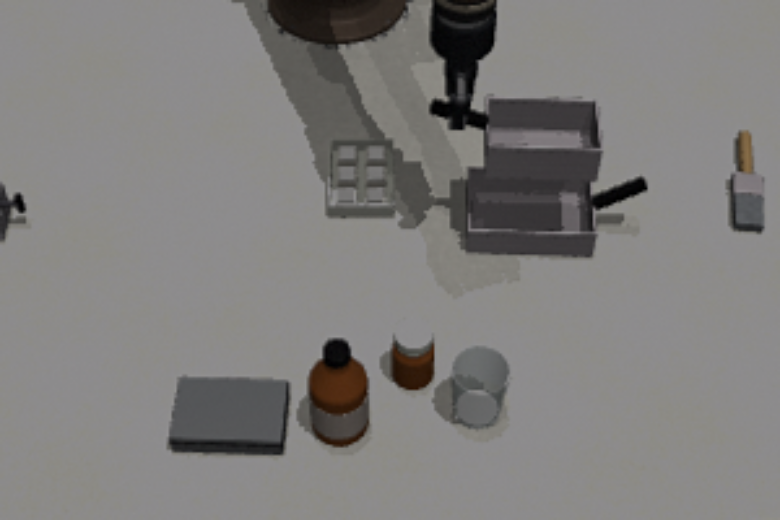

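Request:
send_rows(steps=[[[15,0,0],0,-1],[[35,0,0],0,-1],[[52,0,0],0,-1],[[64,0,0],0,-1],[[70,0,0],0,-1],[[70,0,0],0,-1],[[70,0,0],0,-1]])

```text
time_s: 15.98
ee_pos: [0.4906, 0.1156, 0.1299]
ee_rot: [-0.462, 0.535, 0.462, 0.536]
contact_force: [0.1, -0.2, -1.5]
gripper_width: 0.0143
```

```bash
python3 d.py 8; python3 - <<'E'
from h import *
im,d=capture('scene'); cv2.imwrite('pics/sz8.png',cv2.resize(im[130:210,250:370],None,fx=6,fy=6))
# predicted outlines
K,o,r=cal('scene')
def rect(c,yaw,L,W,z):
    e=np.array([np.cos(yaw),np.sin(yaw)]);f=np.array([-e[1],e[0]])
    return np.array([proj('scene',[*(np.array(c)+a*L/2*e+b*W/2*f),z]) for a,b in [(1,1),(1,-1),(-1,-1),(-1,1)]])
big=cv2.resize(im[130:210,250:370],None,fx=6,fy=6,interpolation=cv2.INTER_NEAREST)
s=read_state();M=R.from_quat(s['ee_rot']).as_matrix();e=M[:2,2];cs=s['ee_pos'][:2]+.1048*e
for c,y,L,W,z,col in [((.506,.2195),np.radians(81.6),.166,.116,.045,(0,255,0)),(cs,np.arctan2(e[1],e[0]),.14,.09,.115,(0,0,255))]:
    p=((rect(c,y,L,W,z)-[250,130]+.5)*6).astype(np.int32); cv2.polylines(big,[p],True,col,1)
cv2.imwrite('pics/so8.png',big)
E
```

```text
[0.49056431 0.11555803 0.12988781] [[ 0.001 -0.989  0.147]
 [ 0.     0.147  0.989]
 [-1.    -0.001  0.   ]] [ 0.09218613 -0.20324784 -1.47386541] 0.014287925068402
wrist small_center []
wrist small_handle [(array([0.49 , 0.115, 0.123]), 0.92)]
wrist large_center []
wrist large_handle []
top small_center [(array([0.501, 0.22 , 0.084]), 0.89)]
top small_handle []
top large_center [(array([0.501, 0.223, 0.082]), 0.48)]
top large_handle [(array([0.526, 0.328, 0.061]), 0.53)]
scene small_center [(array([0.507, 0.22 , 0.083]), 0.67), (array([ 0.798, -0.062,  0.003]), 0.4)]
scene small_handle [(array([0.491, 0.113, 0.126]), 0.84)]
scene large_center [(array([0.51 , 0.219, 0.019]), 0.86), (array([ 0.435, -0.517, -0.003]), 0.62)]
scene large_handle [(array([0.527, 0.329, 0.062]), 0.97)]
```

View pics/so8.png

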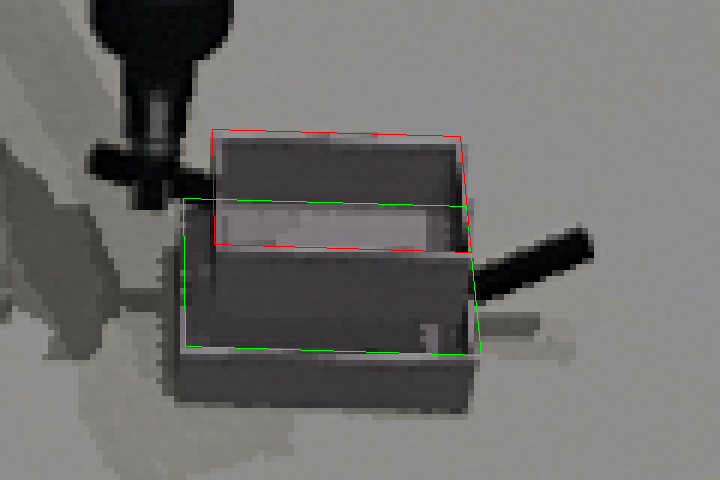

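View pics/wrist8.png

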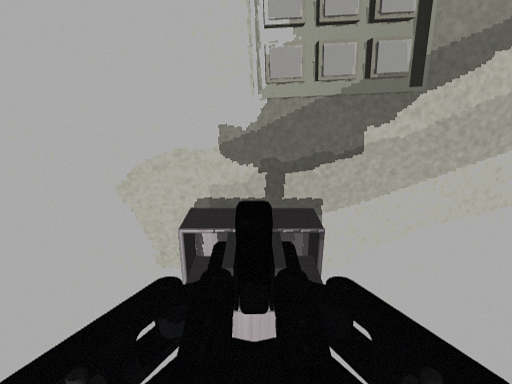

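```bash
python3 - <<'E'
from h import *
d=np.load('wrist8.npy'); P=cloud('wrist',d); s=read_state(); M=R.from_quat(s['ee_rot']).as_matrix()
q=(P-s['ee_pos'])@M  # tool: x down,y,z along pan
z=P[:,2]
m=(z>.04)&(z<.05)&(abs(q[:,1])<.07)&(q[:,2]<.06)&(q[:,2]>-.02)
print(m.sum(),np.percentile(q[m,2],[1,5,50]),np.percentile(q[m,1],[0.5,99.5]), P[m,2].max())
for b in (-.05,-.03,.03,.05):
    k=m&(abs(q[:,1]-b)<.006); print(b,np.percentile(q[k,2],[1,5,20]) if k.any() else '')
E
```

```text
1196 [0.0202905 0.0205877 0.0231525] [-0.06102219  0.05564595] 0.04858555132429368
-0.05 [0.02029124 0.02043465 0.02098188]
-0.03 [0.02029578 0.02057614 0.02105588]
0.03 [0.02024428 0.02049876 0.02090659]
0.05 [0.02054407 0.02085899 0.02223071]
```

Request:
send_rows(steps=[[[0,-2.5,-2],0,-1],[[8,-2.5,-2],0,-1],[[18,-2.5,-2],0,-1],[[28,-2.5,-2],0,-1],[[37,-2.5,-2],0,-1],[[44,-2.5,-2],0,-1],[[48,-2.5,-2],0,-1],[[50,-2.5,-2],0,-1],[[51,-2.5,-2],0,-1],[[52,-2.5,-2],0,-1],[[52,-2.5,-2],0,-1]])

```text
time_s: 18.15
ee_pos: [0.4924, 0.1131, 0.0774]
ee_rot: [-0.462, 0.535, 0.462, 0.535]
contact_force: [0.1, -0.4, -1.9]
gripper_width: 0.0147
```

```bash
python3 - <<'E'
from h import *
s=read_state();print(s['ee_pos'],s['contact_force'],s['ft_torque'])
im,d=capture('scene'); cv2.imwrite('pics/sz9.png',cv2.resize(im[130:210,250:370],None,fx=6,fy=6))
im,d=capture('wrist'); cv2.imwrite('pics/w9.png',im)
E
```

```text
[0.49239174 0.11314049 0.0774058 ] [ 0.14076572 -0.41763484 -1.94504108] [-0.20006212  0.01284175 -0.02941729]
```

View pics/sz9.png

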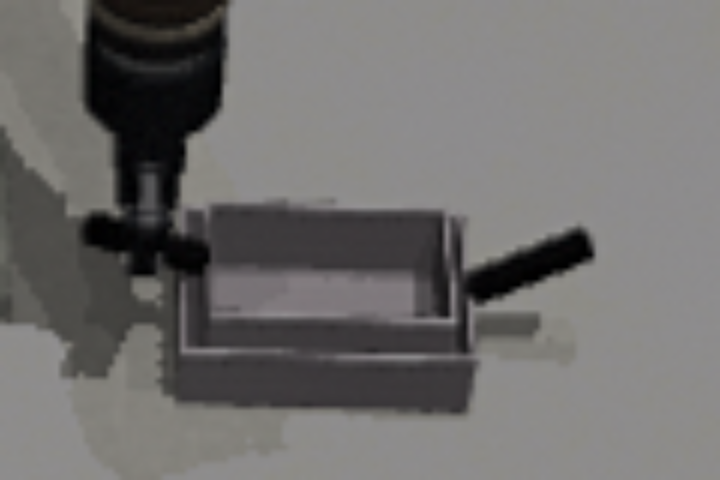

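View pics/w9.png

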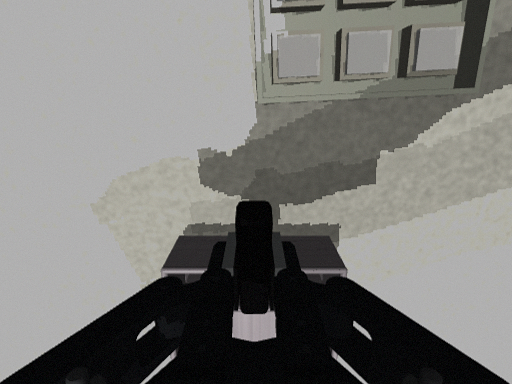

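Request:
send_rows(steps=[[[0.7,0,0],0,-1],[[1.4,0,0],0,-1],[[2,0,0],0,-1],[[2.5,0,0],0,-1],[[2.5,0,0],0,-1]])

```text
time_s: 18.88
ee_pos: [0.4923, 0.1131, 0.0748]
ee_rot: [-0.462, 0.535, 0.462, 0.535]
contact_force: [0.3, 0.0, -2.0]
gripper_width: 0.0138
```

```bash
python3 - <<'E'
from h import *
s=read_state();print(s['ee_pos'],s['contact_force'],s['ft_torque'])
E
```

```text
[0.49231397 0.11312154 0.07477128] [ 0.3152871   0.00555444 -2.02236628] [-0.11841433  0.10179833  0.07598454]
```

Request:
send_rows(steps=[[[0.5,0,0],0,-1],[[1,0,0],0,-1],[[1.5,0,0],0,-1],[[1.5,0,0],0,-1]])

```text
time_s: 19.38
ee_pos: [0.4925, 0.1131, 0.0738]
ee_rot: [-0.462, 0.535, 0.462, 0.536]
contact_force: [-2.3, -1.2, 4.9]
gripper_width: 0.0145
```

```bash
python3 - <<'E'
from h import *
s=read_state();print(s['ee_pos'],s['contact_force'],s['ft_torque'])
E
```

```text
[0.49247722 0.1130934  0.07384471] [-2.27725828 -1.21633619  4.93356952] [-0.2744711   0.45612845  0.03921758]
```

Request:
send_rows(steps=[[[0,0,0],0,-0.6],[[0,0,0],0,-0.4],[[0,0,0],0,-0.2],[[0,0,0],0,0],[[0,0,0],0,0],[[0,0,0],0,0],[[-5,0,0],0,0],[[-15,0,0],0,0],[[-35,0,0],0,0],[[-65,0,0],0,0],[[-95,0,0],0,0],[[-125,0,0],0,0],[[-150,0,0],0,0],[[-170,0,0],0,0],[[-170,0,-60],0,0],[[-170,0,-110],0,0],[[-170,0,-150],0,0],[[-170,0,-150],0,0],[[-170,0,-150],0,0]])

```text
time_s: 21.75
ee_pos: [0.4705, -0.0351, 0.2439]
ee_rot: [-0.462, 0.535, 0.462, 0.536]
contact_force: [0.6, -0.4, -0.3]
gripper_width: 0.0426
```

```bash
python3 d.py 10; python3 - <<'E'
from h import *
im,d=capture('scene'); cv2.imwrite('pics/sz10.png',cv2.resize(im[130:210,250:370],None,fx=6,fy=6))
for n in ('top','scene'):
    P=cloud(n,np.load(n+'10.npy'))
    q=P[(P[:,2]>.052)&(P[:,2]<.066)&(abs(P[:,0]-.508)<.07)&(abs(P[:,1]-.218)<.09)]
    for lo in (.14,.16,.25,.27):
        g=q[(q[:,1]>lo)&(q[:,1]<lo+.02)]; print(n,lo,len(g),np.percentile(g[:,2],[50,95]).round(4) if len(g) else '')
    print(cv2.minAreaRect((q[:,:2]*1000).astype(np.float32)))
n='top'
for t in ['jar','bottle','beaker','slide_box','block_tray','brush','clamp']:
    print(n,t,[(np.round(w(n,x['centre']),3).tolist(),round(x['conf'],2)) for x in landmark_of(n,t)][:1])
E
```

```text
[ 0.47048803 -0.03511773  0.24388616] [[ 0.001 -0.989  0.147]
 [ 0.     0.147  0.989]
 [-1.    -0.001  0.   ]] [ 0.60869305 -0.36337404 -0.27872816] 0.04261566399802561
wrist small_center [(array([0.511, 0.224, 0.03 ]), 0.66)]
wrist small_handle [(array([0.493, 0.114, 0.069]), 0.56)]
wrist large_center []
wrist large_handle []
top small_center [(array([0.502, 0.222, 0.031]), 0.55)]
top small_handle [(array([0.485, 0.116, 0.066]), 0.56)]
top large_center [(array([0.503, 0.225, 0.018]), 0.95), (array([ 0.787, -0.19 , -0.001]), 0.19)]
top large_handle [(array([0.526, 0.328, 0.061]), 0.7)]
scene small_center [(array([0.508, 0.216, 0.029]), 0.59)]
scene small_handle [(array([0.492, 0.115, 0.07 ]), 0.88)]
scene large_center [(array([0.51 , 0.216, 0.021]), 0.97)]
scene large_handle [(array([0.529, 0.328, 0.062]), 0.85)]
top 0.14 48 [0.06   0.0647]
top 0.16 16 [0.0584 0.0633]
top 0.25 17 [0.0598 0.0633]
top 0.27 40 [0.0591 0.0618]
((511.1977844238281, 219.67373657226562), (178.29315185546875, 101.75274658203125), 81.87039184570312)
scene 0.14 48 [0.0587 0.0646]
scene 0.16 21 [0.0576 0.0602]
scene 0.25 24 [0.0581 0.0634]
scene 0.27 40 [0.0578 0.0635]
((510.113037109375, 219.81451416015625), (178.47975158691406, 100.02716827392578), 81.46316528320312)
top jar [([0.736, 0.033, -0.003], 0.8)]
top bottle [([0.8, -0.061, -0.003], 0.86)]
top beaker [([0.796, 0.102, -0.003], 0.72)]
top slide_box [([0.786, -0.189, 0.001], 0.66)]
top block_tray [([0.403, 0.006, -0.005], 0.68)]
top brush [([0.469, 0.535, -0.001], 0.79)]
top clamp [([0.435, -0.509, -0.002], 0.8)]
```

View pics/sz10.png

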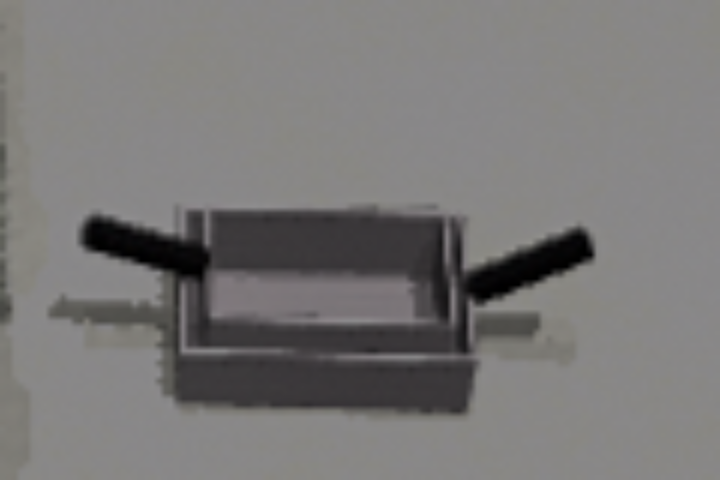

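View pics/top10.png

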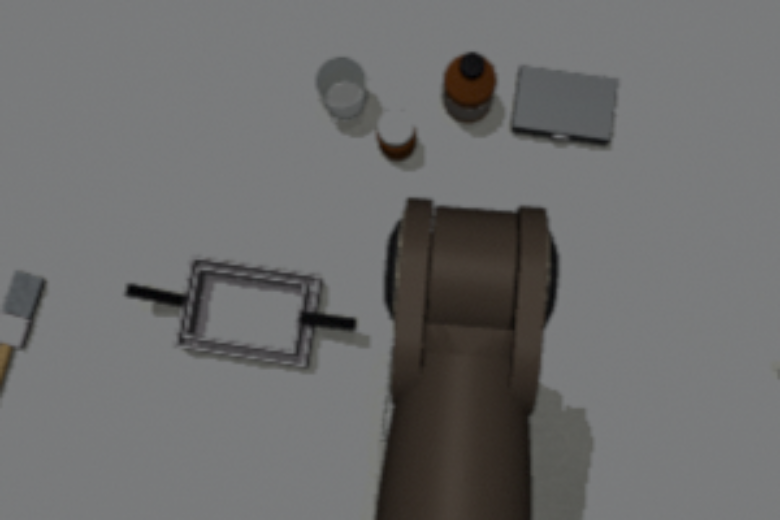

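The small pan is nested, level (rim at about 59 mm at both ends), with the handles at opposite ends. The bystanders have not moved, and the robot is clear.

```bash
python3 -c "
from rig import *
print(finish_job())"
```

```text
the job is handed in; nothing more can be done
None
```

The job is done and handed in at about 23 s of the 58 s allowed; `finish_job` reported no verdict.

- **Tipping:** I pushed the large pan slowly at its top rim with two fingers. It fell onto its base by itself, without being lifted.
- **Placing:** I picked up the small pan by its handle, turned it about 93° and lowered it into the large pan. Contact was gentle, at about 5 N, and then I let go and backed the arm away.

**Last checks:**
- **Seating:** The small pan's rim stands 58–60 mm high at both ends, against 59 mm expected, so it lies flat on the large pan's floor. The scene and top pictures show a gap all round and the handles at opposite ends.
- **Bystanders:** Each was found within about 4 mm of where it started, which is within the networks' accuracy.
- **Robot:** It touches nothing; the measured force is near zero.

**Disagreement:** The top and scene cameras differed by about 4–5 mm on where the large pan was. Before lowering, I used the wrist camera to correct the position by about 2–2.5 mm. It agreed with the scene camera on the direction.

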